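# Lock the cheese mill's drum for cleaning

### The job

Lock the drum of the hand-cranked cheese mill for cleaning: take the lock pin out of its parking tube on the base and stand it in the guide on top of the bearing block, let go of it, then turn the crank slowly until the pin drops through the drum shaft. Stop there without straining the crank against the pin, press the pin gently all the way down past its spring catch until its collar sits on the guide, and let go. Leave the ramekin, the plate and the shaker where they are.

Things in the scene. Friction and masses are not known exactly. Their poses are not given: they have to be found in the camera images.
- cheese_mill: hand-cranked cheese mill of bare steel and aluminium, fixed to the table; 180 mm deep, 300 mm wide with its crank, 154 mm high. Origin on the table straight under the pin guide; x points away from the user, y (left) along the drum shaft to drum and feed chute, z up. Beside the guide the chute starts at y = +40 mm, 154 mm high. The shaft is level, its axis 75 mm above the table over the origin
- guide_mouth (a point): centre of the top rim of the pin guide: a round boss, 27 mm across, on the bearing block, 122 mm above the table. Its upright hole is 12 mm wide and meets the drum shaft 30 mm below the rim. Axes as the mill's
- shaft_axis (a point): point on the shaft's axis under the guide, 75 mm above the table. Inside the bearing block the 34 mm shaft is cross-drilled right through every quarter turn; these holes are hidden, and the crank's angle to them differs each time. None faces the guide at the start. When one does to within about 3 degrees, a pin standing in the guide drops 42 mm and locks the shaft to a few degrees
- crank_handle (a point): middle of the crank's black round handle, 22 mm thick, 66 mm long, free to spin, parallel to the shaft, 76 mm to the mill's -y side of the guide, free end outward. It circles the shaft axis at 55 mm radius, moves at about 2 N and stays where left. It starts anywhere from upright to 81 degrees leaning to the user; turned up and over, away from the user, a hole comes round within 24 to 61 degrees
- pin_head (a point): middle of the head of the loose steel lock pin (35 to 55 g): shank 10 mm thick, 82 mm long, bevelled tip; then a collar 20 mm wide, 4 mm thick; then a ridged round head 17 mm wide, 28 mm tall, flat top. This point is 100 mm above the tip, 18 mm above the collar's underside, 14 mm below the top; z runs from tip to head. Starts upright in the parking tube
- pin_tip (a point): middle of the pin's tip. Standing in the guide on the shaft, the tip is 30 mm below the guide's rim; dropped through, about 72 mm below, stopped by a spring catch under the shaft (head middle 28 mm above the rim); fully home, collar on the rim, 82 mm below (head middle 18 mm above). Pushing it past the catch takes about 10 to 18 N
- parking_tube (a point): centre of the top rim of the parking tube on the base in front of the bearing block, 49 mm above the table, 22 mm across, 12 mm bore, 35 mm deep; the parked pin's tip stands on its floor. 88 mm from the guide on the user's side (mill x = -88 mm)
- ramekin: bystander: small white ramekin, 65 mm wide, 37 mm tall, on the mill's base in front of the drum; origin at the middle of its underside
- side_plate: bystander: white side plate, 155 mm wide, 17 mm tall, on the table to the right of the mill; origin at the middle of its underside
- shaker: bystander: shaker, 42 mm wide, 84 mm tall, standing behind the crank; origin at the middle of its underside
Things that resemble listed ones, but are neither listed nor needed, are in the scene too. What is meant by the part that bears pin_head is not green or red, and is the smaller of those in its own colour.

How it is judged:
By the outcome, as a careful person would: the job done as asked, in the order asked, and still so for the second after the job is handed in, with the robot touching nothing.
It also fails if it takes over 64 s, if anything falls off the work surface, if the arm or the gripper's body presses on something with over 40 N, if the wrist force passes 120 N, or if a joint passes its speed limit or range.

### The arm

A 7-joint arm with a two-finger parallel gripper is mounted at the origin on a cart in front of the work surface, level with it; the furniture and walls round the work are solid. World frame = base frame: x ahead of the robot, y to its left, z up, the work surface at z = 0. Lengths are in m, angles in rad, forces in N, time in s.
With the tool pointing down it reaches from about 0.4 to 0.85 m from the base axis. Payload 6.9 kg.
Tool frame: the origin (TCP) lies midway between the tips of the shut fingers; the grasp point (between the pads) lies behind it (ctrl.pinch_z is the z of the grasp point in the tool frame, in m); z points along the fingers, y is the line along which they close (so a half turn about z gives the same grasp; the last joint's range is limited). The gripper opens to 85 mm and grips with 20 to 120 N. Pads are 22 mm wide; open, the fingers measure 114 mm over their backs; the gripper's body (76 mm by 85 mm) begins 54 mm behind the grasp point. The pads swing forward as they close: fully open they stand 13 mm farther back than shut.
Start: joints at [-1.067, 0.507, -0.238, 1.5, 0.126, 1.149, -0.155], TCP at [0.242, 0.576, 0.192] pointing down, gripper open.
Joint ranges: [-3.08, 3.08], [-0.24, 2.05], [-1.43, 1.35], [0, 2.5], [-1.52, 4.66], [0.17, 1.96], [-2.89, 2.89]. Speed limits (rad/s): [2.39, 2.39, 3.14, 3.14, 3.14, 3.14, 3.14].

### API

Orientations are given as a unit quaternion [w, x, y, z].
In Python, from station import ctrl, get_state, vision, ticket, models gives the robot as it stands. Calls block until the motion is done:
- ctrl.movep(position, orientation): joint-space move of the TCP to a pose.
- ctrl.movel(position, frame=None, max_speed=0.15): straight line of the TCP; frame=None keeps the orientation; max_speed is the mean speed in m/s.
- ctrl.set_joints(angles): joint-space move.
- ctrl.ungrasp() and ctrl.close_gripper(force=None): open the fingers fully, or close them until they stop; force is the grip in N (None keeps the last).
- ctrl.pause(seconds).
- ctrl.ik(position, orientation): joint angles nearest the present ones, or None.
- get_state(): the state.
- vision.grab_frame(name): name is "side" or "top"; returns (picture, depth): 400x640x3 uint8, blue, green, red; 400x640 float32, m along the optical axis (not along the pixel's ray), 0 where there is no reading.
- vision.camera_info(name): a dict with "mtx" (3x3 intrinsics, pixels), "R" (3x3) and "t" (3): a world point X has camera coordinates R X + t. Camera axes: x right, y down, z forward; pixel columns grow to the right and rows downward; lengths in m; the calibration is good to about 2 mm. A picture is of the moment at which its call begins. camera_info takes no time and is no camera call.
A pose or a line that the arm cannot do raises ctrl.Unreachable and nothing moves.
- ticket.close_job(): hands the job in; it is judged then, once.
Trained networks look in the newest picture that a camera, given by its name, has taken for a name from the list of things; names that differ only in an ending like _2 or _b are one class to them, and where a whole thing is asked for, a point or a joint stands for the part that bears it (a point fixed in the world has none). Each returns a list of dicts, best first, with "p" (0 to 1); they miss things now and then, are a little off and sometimes report something else, mostly with a low value. They report only what shows in the picture. A call takes as long as a camera call. They do not tell look-alikes from the thing itself.
- models.recognise(camera, target): "point" ([column, row] in pixels, amid what is visible of it).
- models.masks_of(camera, target): "mask" (400x640 bool, what is visible of it) and "point" ([column, row] in pixels, amid what is visible of it).
The state is a dict: "time": time; "qpos": joint angles; "qd": joint speeds; "tau": joint torques, N m; "tcp_pos": TCP position; "eef_rot": TCP orientation; "contact_force": force on the tool from outside, world axes, zero at the start; "wrist_torque": the same for the moment, N m; "width": finger opening in m; "gripper_force": force on a finger pad.
Only numpy, scipy, OpenCV 4.12 (cv2) and the standard library are available. Lean on these libraries where they do the work, as an engineer would, in place of code of your own. Each camera call takes 0.05 s, during which the arm holds its last target. There are 200 camera calls.

## Working session

There is one attempt and no reset: what is moved stays moved. The work goes in short steps, each a Python script; the robot and the scene stay as the last script left them, time stands still between calls to the robot, and variables do not carry over. Pictures are saved under pics/ and viewed, at most 10 in all, crops included, and the job is handed in when it is done.

```bash
ls; mkdir -p pics
python3 - <<'E'
from station import ctrl,get_state,vision,models
import cv2,numpy as np
print(ctrl.pinch_z,get_state())
for c in("side","top"):
    im,d=vision.grab_frame(c);cv2.imwrite(f"pics/{c}0.png",im);np.save(f"{c}0.npy",d)
    i=vision.camera_info(c);print(c,i["mtx"].round(1).tolist(),(-i["R"].T@i["t"]).round(3),i["R"].round(3).tolist())
    for n in["cheese_mill","guide_mouth","crank_handle","pin_head","parking_tube","ramekin","side_plate","shaker"]:
        print(n,[(np.round(r["point"]).tolist(),round(r["p"],2)) for r in models.recognise(c,n)])
E
```

```text
pics
-0.0187 {'time': 0.0, 'qpos': array([-1.06747981,  0.50833612, -0.23754629,  1.50116231,  0.12571616,
        1.14887832, -0.15483543]), 'qd': array([-1.86624964e-03, -6.46111406e-04, -5.57870571e-04, -1.34428656e-03,
        1.61573755e-05,  9.17014999e-04,  1.00705180e-03]), 'tau': array([-3.72672321e-04, -6.20603371e+01, -2.18696527e+00, -2.49643993e+01,
        1.27028031e-02,  1.21263979e-02,  1.79380658e-05]), 'tcp_pos': array([0.24197077, 0.57563044, 0.19132137]), 'eef_rot': array([-1.58419998e-04,  1.97593923e-01,  9.80283551e-01, -8.81495233e-04]), 'contact_force': array([ 0.56117726,  0.19766871, -0.9166839 ]), 'wrist_torque': array([ 0.00906011,  0.01617259, -0.0306735 ]), 'gripper_force': 0.0, 'width': 0.08559443788245297}
side [[374.1, 0.0, 320.1], [0.0, 374.1, 191.0], [0.0, 0.0, 1.0]] [ 0.451 -0.768  0.539] [[0.99, -0.143, 0.008], [-0.064, -0.493, -0.868], [0.128, 0.858, -0.497]]
cheese_mill [([298.0, 196.0], 0.9)]
guide_mouth [([294.0, 198.0], 0.77)]
crank_handle [([311.0, 191.0], 0.66)]
pin_head [([256.0, 215.0], 0.86), ([272.0, 193.0], 0.61), ([260.0, 152.0], 0.6), ([241.0, 255.0], 0.55), ([297.0, 196.0], 0.41)]
parking_tube [([297.0, 199.0], 0.9), ([353.0, 213.0], 0.58)]
ramekin [([267.0, 197.0], 0.65)]
side_plate [([327.0, 280.0], 0.73)]
shaker [([353.0, 212.0], 0.87)]
top [[428.6, 0.0, 313.0], [0.0, 428.6, 197.2], [0.0, 0.0, 1.0]] [ 0.488 -0.028  1.029] [[-0.026, -1.0, -0.014], [-0.998, 0.027, -0.051], [0.051, 0.013, -0.999]]
cheese_mill [([285.0, 206.0], 0.62)]
guide_mouth [([288.0, 208.0], 0.91)]
crank_handle [([331.0, 192.0], 0.85)]
pin_head [([357.0, 252.0], 0.72), ([192.0, 251.0], 0.48), ([308.0, 231.0], 0.41)]
parking_tube [([286.0, 206.0], 0.81)]
ramekin [([269.0, 244.0], 0.86)]
side_plate [([397.0, 194.0], 0.56)]
shaker [([311.0, 155.0], 0.83)]
```

Run:
```python
import cv2
a=cv2.imread("pics/side0.png")[110:310,180:440];cv2.imwrite("pics/s0c.png",cv2.resize(a,None,fx=3,fy=3,interpolation=2))
a=cv2.imread("pics/top0.png")[110:300,160:426];cv2.imwrite("pics/t0c.png",cv2.resize(a,None,fx=3,fy=3,interpolation=2))
```

```text
(no output)
```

View pics/s0c.png

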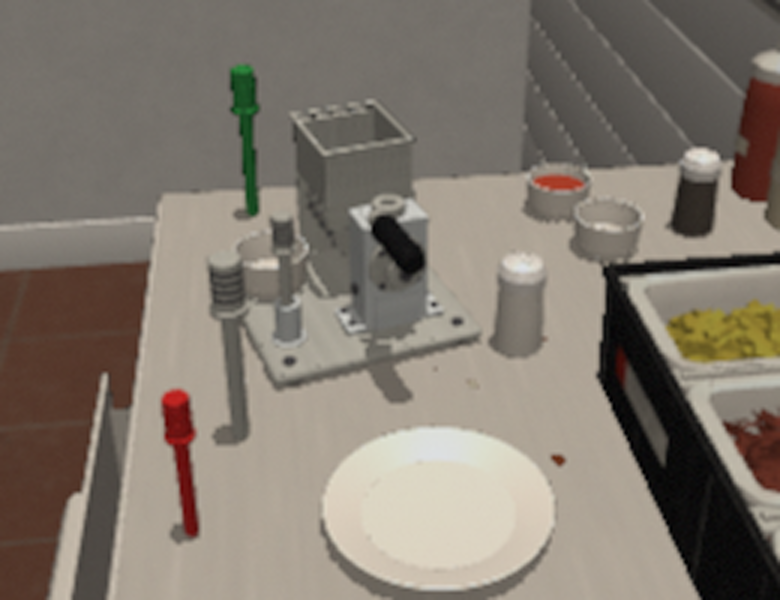

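View pics/t0c.png

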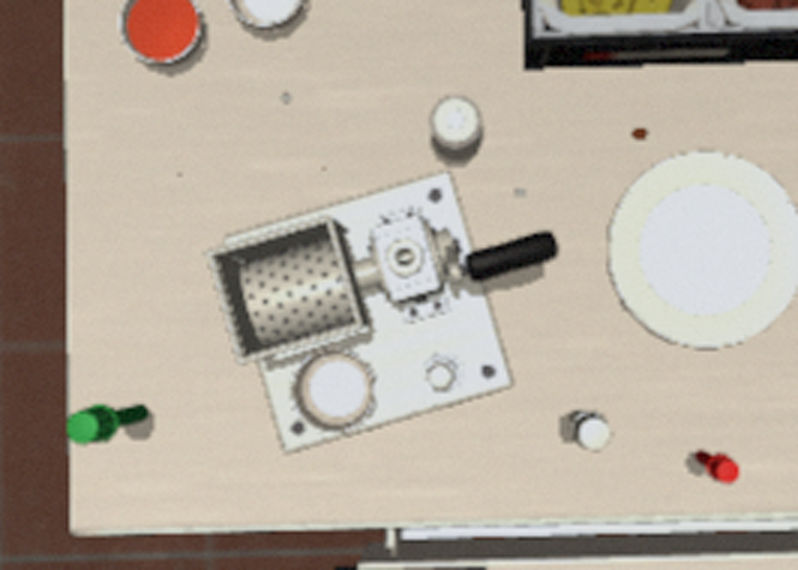

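The parked, smaller steel pin's head is at side ≈(274,187) and top ≈(307,235). The guide is at side (309,178) and top (295,196), and the handle middle is at top (330,195). The big grey, red and green pins are decoys. Next I'll triangulate.

```bash
cat > h.py <<'E'
from station import ctrl,get_state,vision,models,ticket
import cv2,numpy as np
CI={c:vision.camera_info(c) for c in("side","top")}
def P(c): i=CI[c]; return i["mtx"]@np.c_[i["R"],i["t"]]
def tri(s,t):
    X=cv2.triangulatePoints(P("side"),P("top"),np.float64(s),np.float64(t))[:,0]; X=X[:3]/X[3]
    r=[proj("side",X)-s,proj("top",X)-t]; return X,np.round(r,1).tolist()
def proj(c,X): x=P(c)@np.r_[X,1]; return x[:2]/x[2]
def ray(c,px,z):  # point on the pixel's ray at height z
    i=CI[c]; o=-i["R"].T@i["t"]; v=i["R"].T@np.linalg.solve(i["mtx"],np.r_[px,1]); return o+v*(z-o[2])/v[2]
def quat(phi):    # tool down, closing along world angle phi
    a=(phi+np.pi/2)/2; return np.array([0,np.cos(a),np.sin(a),0])
E
python3 - <<'E'
from h import *
S=lambda x,y:np.array([180+(x+.5)/3-.5,110+(y+.5)/3-.5]); T=lambda x,y:np.array([160+(x+.5)/3-.5,110+(y+.5)/3-.5])
for n,s,t in[("pin top",S(283,218),T(440,375)),("guide",S(388,206),T(405,257)),
  ("h inner",S(378,226),T(470,267)),("h outer",S(412,262),T(553,243))]:
    print(n,*tri(s,t))
print("guide top@.122",ray("top",T(405,257),.122),"pin@.128",ray("top",T(440,375),.128))
print("guide side@.122",ray("side",S(388,206),.122),"pin@.128",ray("side",S(283,218),.128))
for p in[(453,172),(512,383),(284,453)]: print("base corner",ray("top",T(*p),.01))
d=np.load("top0.npy")
for c,r in[(307,235),(295,196),(330,195)]:
    z=np.median(d[r-1:r+2,c-1:c+2]);i=CI["top"];print((i["R"].T@(z*np.linalg.solve(i["mtx"],[c,r,1])-i["t"])).round(4))
E
```

```text
pin top [ 4.56456684e-01 -3.12678942e-04  1.25769223e-01] [[-0.4, 0.0], [0.0, -0.4]]
guide [0.54042692 0.02260254 0.1184548 ] [[-0.5, 0.0], [0.0, -0.4]]
h inner [ 0.52986059 -0.02323873  0.12617298] [[0.6, -0.0], [-0.0, 0.5]]
h outer [ 0.54631627 -0.08205777  0.127555  ] [[-0.1, 0.0], [0.0, -0.1]]
guide top@.122 [0.53936491 0.02247839 0.122     ] pin@.128 [ 4.55768184e-01 -3.59167686e-04  1.28000000e-01]
guide side@.122 [0.54080265 0.01595123 0.122     ] pin@.128 [ 0.45742117 -0.00454642  0.128     ]
base corner [ 0.61249494 -0.01120429  0.01      ]
base corner [ 0.44379618 -0.05347585  0.01      ]
base corner [0.39331753 0.12795423 0.01      ]
[ 0.455  -0.0017  0.1272]
[0.5398 0.0236 0.0887]
[ 0.5373 -0.0521  0.1354]
```

Run:
```python
from h import *
psi=np.radians(15.2);q=quat(psi+np.pi/2)
p=np.array([.4562,-.0006,.101])
j=ctrl.ik(p+[0,0,.12],q);print(j)
ctrl.movep(p+[0,0,.12],q);print(get_state()["time"])
ctrl.movel(p+[0,0,.05],max_speed=.2);ctrl.movel(p,max_speed=.1)
print(get_state()["tcp_pos"],get_state()["contact_force"])
ctrl.close_gripper(force=30);s=get_state();print(s["width"],s["gripper_force"],s["contact_force"],s["tcp_pos"])
ctrl.movel(p+[0,0,.025],max_speed=.08)
ctrl.movel(p+[0,0,.115],max_speed=.2);s=get_state();print(s["time"],s["width"],s["contact_force"])
g=p+.088*np.array([np.cos(psi),np.sin(psi),0]);g[2]=p[2]+.115   # tip at .014+.115=.129
ctrl.movel(g,max_speed=.15);s=get_state();print(s["time"],s["tcp_pos"],g)
for c in("side","top"):
    im,d=vision.grab_frame(c);cv2.imwrite(f"pics/{c}1.png",im)
    x,y=proj(c,[.541,.0225,.14]).astype(int);a=im[y-50:y+50,x-65:x+65];print(c,x-65,y-50);cv2.imwrite(f"pics/{c}1c.png",cv2.resize(a,None,fx=6,fy=6,interpolation=2))
```

```text
[-0.06148776  0.21566173  0.01146989  1.87336305 -0.00282539  1.05258334
  1.78720233]
3.1
[ 0.45687405 -0.00057052  0.10177695] [0.78924571 1.01847905 0.92799905]
8.656864634439455e-05 0.0 [-0.13567312 -0.25541946 -0.50221122] [ 0.45619012 -0.00056383  0.10097199]
6.0833 -3.454152101413758e-05 [ 0.86347202 -0.00592618 -0.63039594]
6.8167 [0.54006261 0.02215506 0.21508684] [0.54112145 0.02247265 0.216     ]
side 243 120
top 229 144
```

View pics/side1c.png

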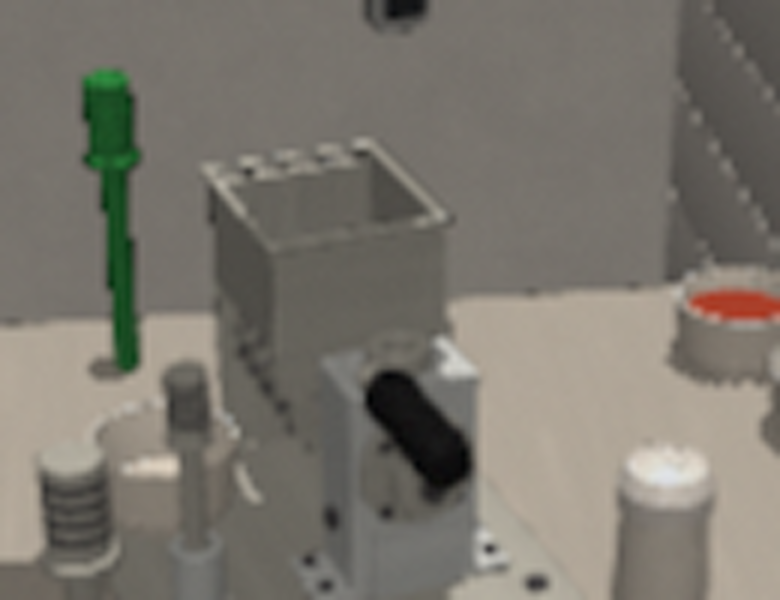

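Run:
```python
from h import *
for X in([.54,.0222,.215],[.4562,-.0006,.101],[.4562,-.0006,.128]): print(proj("side",X),proj("top",X))
print(get_state())
a=cv2.imread("pics/side1.png")[40:240,220:420];b=cv2.imread("pics/top1.png")[100:300,200:400]
cv2.imwrite("pics/both1.png",np.hstack([cv2.resize(i,(400,400),interpolation=2) for i in(a,b)]))
```

```text
[308.04133298 140.89080069] [292.03848151 192.31325273]
[274.02958577 191.69846347] [306.80826602 234.00510686]
[273.40462783 181.55724394] [306.44288032 234.45727078]
{'time': 6.9167, 'qpos': array([-8.97009209e-02,  3.52313339e-01,  5.09996529e-03,  1.68634037e+00,
       -1.72342938e-03,  1.10390752e+00,  1.75144176e+00]), 'qd': array([ 0.00093883, -0.0073902 , -0.00104911, -0.00540179, -0.00152539,
       -0.00142763, -0.00158749]), 'tau': array([-1.28902481e-01, -5.04201007e+01,  6.82951882e-01, -2.46680385e+01,
        6.72152673e-03, -1.50169968e-02,  6.94768041e-04]), 'tcp_pos': array([0.54009823, 0.02199928, 0.21583034]), 'eef_rot': array([-4.86582153e-04, -1.32004735e-01,  9.91248962e-01, -8.74365935e-05]), 'contact_force': array([-0.00845656, -0.25038802,  0.35571594]), 'wrist_torque': array([ 0.02270271,  0.02814587, -0.04545091]), 'gripper_force': 0.0, 'width': 7.753305472073015e-05}
```

View pics/both1.png

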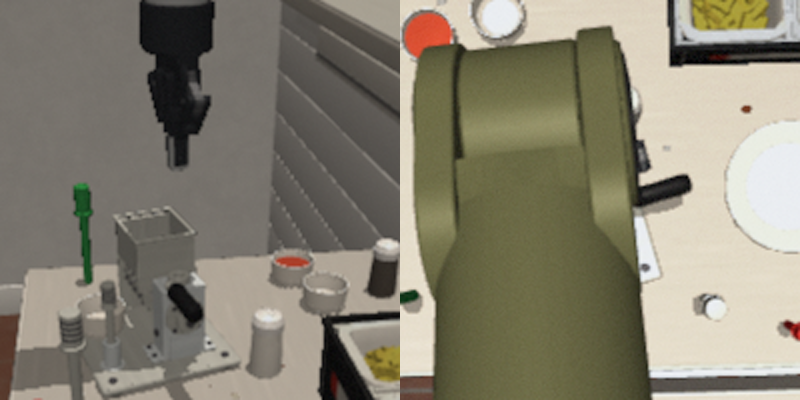

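Run:
```python
from h import *
im,d=vision.grab_frame("side");i=CI["side"]
for r in range(108,132,2):
    c=308;z=d[r,c];print(r,im[r,c],(i["R"].T@(z*np.linalg.solve(i["mtx"],[c,r,1])-i["t"])).round(3))
```

```text
108 [18 17 17] [ 0.537 -0.008  0.301]
110 [22 21 21] [0.539 0.007 0.292]
112 [23 22 22] [0.539 0.007 0.287]
114 [21 21 18] [0.538 0.004 0.284]
116 [23 20 21] [0.539 0.007 0.279]
118 [21 21 20] [0.539 0.007 0.274]
120 [22 21 21] [0.539 0.006 0.27 ]
122 [34 34 34] [0.539 0.01  0.264]
124 [76 79 80] [0.539 0.014 0.258]
126 [107 113 117] [ 0.714  1.566 -0.313]
128 [108 114 118] [ 0.714  1.568 -0.328]
130 [110 114 119] [ 0.714  1.564 -0.34 ]
```

The picture shows the shut fingertips at side (308,124), z≈0.258, while the reported TCP is z=0.216. The real tips are therefore about 43 mm higher than reported, and the fingers closed above the pin. xy agrees. I'll redo the grasp 40 mm lower, carefully.

Run:
```python
from h import *
psi=np.radians(15.2)
p=np.array([.4562,-.0006,.062])
ctrl.movel([p[0],p[1],.216],max_speed=.2);ctrl.ungrasp()
ctrl.movel(p+[0,0,.04],max_speed=.2);print(get_state()["contact_force"]);ctrl.movel(p,max_speed=.06)
s=get_state();print(s["time"],s["tcp_pos"],s["contact_force"])
im,d=vision.grab_frame("side");a=im[60:260,200:350];i=CI["side"]
cv2.imwrite("pics/side2.png",cv2.resize(a,None,fx=3,fy=3,interpolation=2))
```

```text
[-0.17120928 -0.73749649  1.20513276]
9.875 [ 0.45638582 -0.00060441  0.06214058] [ 0.18724637  1.21329764 -0.01487981]
```

View pics/side2.png

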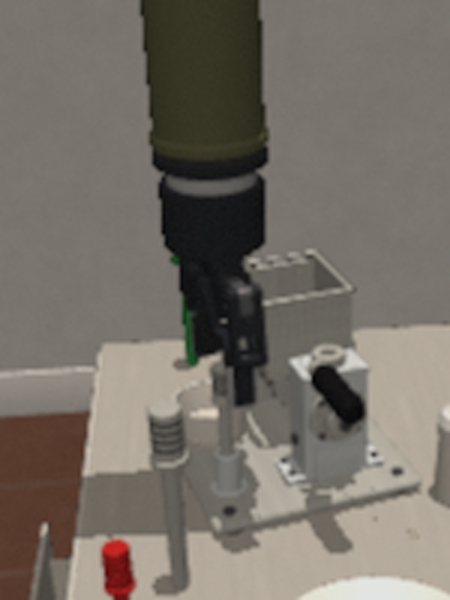

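The near finger's tip at side ≈(281,194) is now beside the head, with the far finger behind it at (270,180). They straddle the pin, so I'll close.

Run:
```python
from h import *
print(proj("side",[.467,-.042,.118]))
ctrl.close_gripper(force=40);s=get_state();print(s["width"],s["gripper_force"],s["contact_force"],s["tcp_pos"],s["time"])
if s["width"]>.008:
    psi=np.radians(15.2);p=np.array([.4562,-.0006,.062])
    ctrl.movel(p+[0,0,.025],max_speed=.08);ctrl.movel(p+[0,0,.120],max_speed=.2)
    g=p+.088*np.array([np.cos(psi),np.sin(psi),0])+[0,0,.120]
    ctrl.movel(g,max_speed=.15);ctrl.pause(.2);s=get_state();print(s["time"],s["tcp_pos"],g,s["width"],s["contact_force"])
    im,d=vision.grab_frame("side");np.save("d3.npy",d);cv2.imwrite("pics/side3.png",im)
    cv2.imwrite("pics/side3c.png",cv2.resize(im[110:210,260:360],None,fx=6,fy=6,interpolation=2))
    im,_=vision.grab_frame("top");cv2.imwrite("pics/top3.png",im)
```

```text
[279.18122003 193.95503069]
0.015209549929780635 38.91314470422003 [0.12745629 0.02630732 2.02638871] [ 0.45634731 -0.00056073  0.06214302] 10.5583
12.5833 [0.54041174 0.0221254  0.18214606] [0.54112145 0.02247265 0.182     ] 0.015377665990129588 [-0.94073532  0.01170263 -0.57661607]
```

View pics/side3c.png

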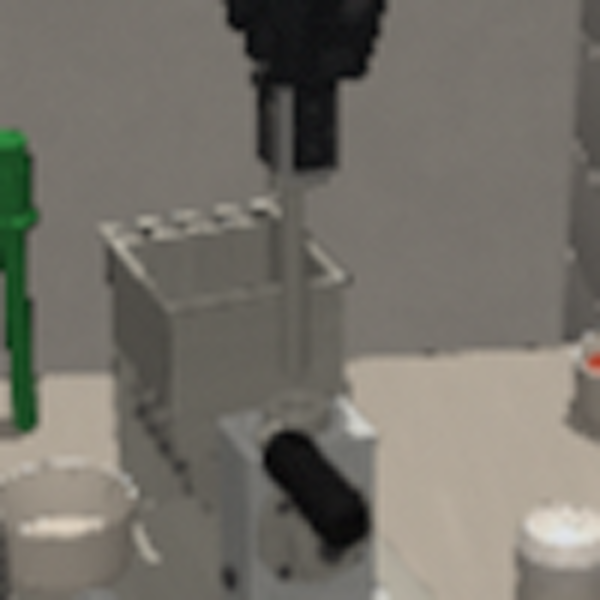

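The pin hangs upright over the guide. Its shank is at column ≈294 in the crop and the rim centre at ≈297, so it sits about 1 mm toward the user. I'll lower under force watch, with a small search if it lands on the rim.

```bash
cat >> h.py <<'E'
def descend(xy,z0,z1,fmax,step=.003,v=.05):
    f0=np.array(get_state()["contact_force"])
    for z in np.arange(z0,z1-1e-9,-step):
        ctrl.movel([xy[0],xy[1],z],max_speed=v); s=get_state(); f=s["contact_force"]-f0
        if f[2]>fmax: break
    return z,f.round(1),s["tcp_pos"].round(4)
E
python3 - <<'E'
from h import *
b=np.array([.5418,.0226])
ctrl.movel([*b,.176],max_speed=.08);ctrl.pause(.1)
u=np.array([[np.cos(.265),np.sin(.265)],[-np.sin(.265),np.cos(.265)]])
for o in[(0,0),(.0015,0),(0,-.0015),(0,.0015),(-.0015,0)]:
    xy=b+np.array(o)@u
    ctrl.movel([*xy,.174],max_speed=.05)
    z,f,t=descend(xy,.172,.142,6);print(o,z,f,t,get_state()["time"])
    if z<.155:break
s=get_state();print(s["width"])
im,_=vision.grab_frame("side");cv2.imwrite("pics/side4c.png",cv2.resize(im[110:210,260:360],None,fx=5,fy=5,interpolation=2))
E
```

```text
(0, 0) 0.14199999999999996 [1.5 0.3 1. ] [0.5417 0.0226 0.1418] 16.0333
0.015964204724487025
```

View pics/side4c.png

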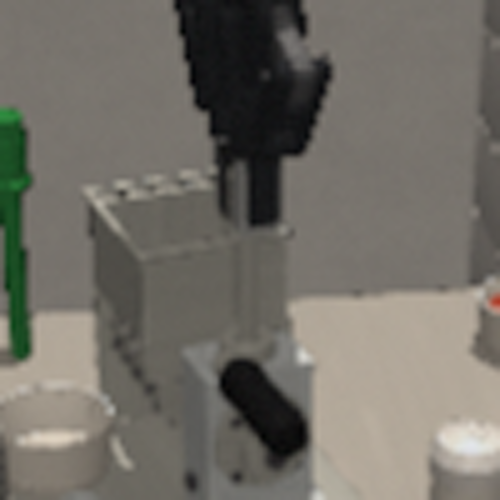

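The pin is standing inside the guide. I'll release it, retreat, verify, and bring the shut fingers behind the handle on the user's side, far out along it so the top camera can still see the pin.

```bash
cat >> h.py <<'E'
PSI=np.radians(15.2);G=np.array([.5417,.0226])
def W(mx,my,z): return np.array([G[0]+mx*np.cos(PSI)-my*np.sin(PSI),G[1]+mx*np.sin(PSI)+my*np.cos(PSI),z])
def pinz():       # highest point seen by the top camera near the guide's axis
    d=vision.grab_frame("top")[1];i=CI["top"];v,u=np.mgrid[175:215,270:315];z=d[175:215,270:315]
    X=(np.stack([u,v,np.ones_like(u)],-1)@np.linalg.inv(i["mtx"]).T*z[...,None]-i["t"])@i["R"]
    m=(np.hypot(X[...,0]-G[0],X[...,1]-G[1])<.009)&(z>.1)
    h=X[...,2][m]; return (np.percentile(h,80).round(4),int(m.sum())) if m.any() else (None,0)
E
python3 - <<'E'
from h import *
ctrl.ungrasp();ctrl.movel([*G,.235],max_speed=.15)
ctrl.close_gripper();ctrl.movel(W(-.08,-.097,.2),max_speed=.25)
s=get_state();print(s["time"],s["tcp_pos"],s["contact_force"],s["width"],pinz())
ctrl.movel(W(-.08,-.097,.062),max_speed=.15);ctrl.movel(W(-.055,-.097,.062),max_speed=.1)
s=get_state();print(s["time"],s["tcp_pos"],s["contact_force"],pinz())
c,r=proj("top",[*G,.2]);print(c,r)
a=[cv2.resize(x,(400,400),interpolation=2) for x in(vision.grab_frame("side")[0][100:220,250:370],vision.grab_frame("top")[0][130:270,240:380])]
cv2.imwrite("pics/p5.png",np.hstack(a))
E
```

```text
18.9667 [ 0.49034163 -0.09142772  0.20025012] [ 0.54330103  1.38548583 -0.24476991] -0.00010099679525466673 (np.float64(0.2054), 81)
20.4833 [ 0.51416037 -0.08534097  0.06225662] [ 0.28091059 -0.69501461  0.2666384 ] (np.float64(0.2057), 81)
292.29735593771704 191.92409301008652
```

View pics/p5.png

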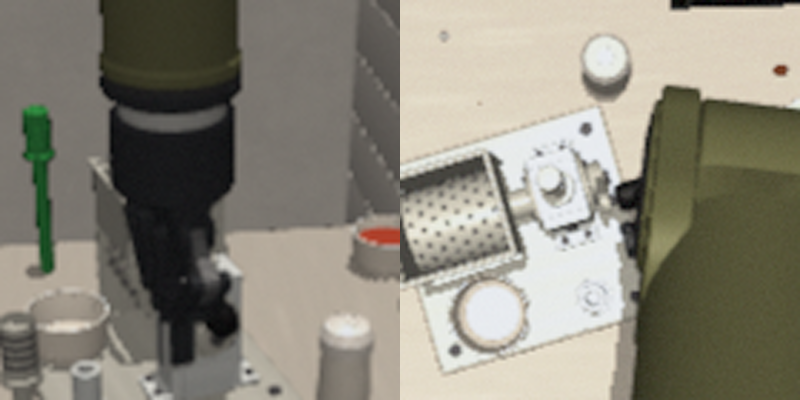

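The side view shows the shut fingertips at crop (180,350), just behind the handle. The top view shows the pin standing at crop (550,180), unobstructed, with its top measured at 0.206 as expected. Now I'll push in small steps, checking pin height and force at each one.

Run:
```python
from h import *
f0=get_state()["contact_force"];x=-.055;k=0;u=np.array([np.cos(PSI),np.sin(PSI),0])
while x<.02:
    x+=.0012;ctrl.movel(W(x,-.097,.062),max_speed=.02)
    f=(get_state()["contact_force"]-f0);h,n=pinz();k+=1
    if k%5==0 or f@u<-5: print(round(x,4),f.round(1),h,n)
    if n>15 and h<.185: print("DROP");break
    if np.linalg.norm(f)>9 or n<=15: print("stop");break
    if get_state()["time"]>45: break
print(round(x,4),f.round(1),h,n)
ctrl.movel(W(x-.03,-.097,.062),max_speed=.1);ctrl.pause(.1);s=get_state();print(s["time"],s["contact_force"],pinz())
```

```text
-0.049 [-0.  -0.5 -0.3] 0.2053 80
-0.043 [-0.8 -0.8  0.2] 0.2049 45
-0.037 [-0.2 -1.5  0.8] 0.2044 45
-0.031 [-1.1 -1.1  0.5] 0.2039 46
DROP
-0.0286 [-0.7 -0.9  0.5] 0.1753 54
27.7833 [-0.24304255  0.71729152 -0.55297305] (np.float64(0.1702), 50)
```

Run:
```python
from h import *
ctrl.movel(W(-.0586,-.097,.2),max_speed=.25);print(pinz())
ctrl.movel(W(-.10,-.12,.2),max_speed=.25);print(pinz(),get_state()["time"])
a=[cv2.resize(x,(400,400),interpolation=2) for x in(vision.grab_frame("side")[0][120:220,260:360],vision.grab_frame("top")[0][150:250,240:340])]
cv2.imwrite("pics/p6.png",np.hstack(a))
```

```text
(np.float64(0.1701), 51)
(np.float64(0.1695), 51) 28.975
```

View pics/p6.png

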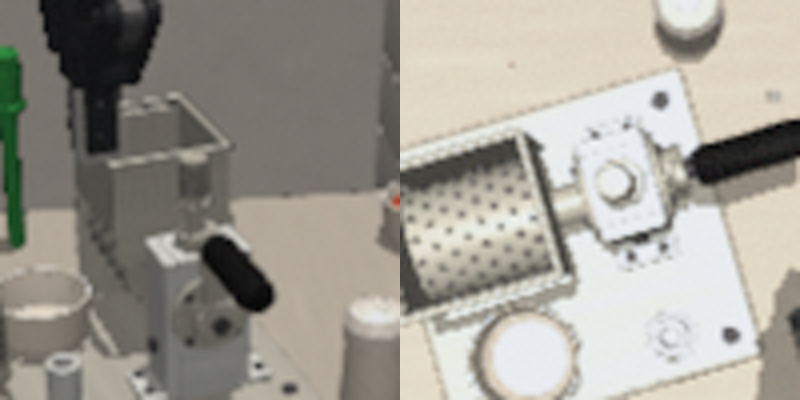

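Dropped: the side view shows the head low over the guide, with the collar just above the rim at crop (190,225). The crank is slightly past upright and nothing touches it. Next I'll press the pin down with the shut fingers under force watch.

Run:
```python
from h import *
ctrl.movel([*G,.2],max_speed=.25);ctrl.movel([*G,.14],max_speed=.12);ctrl.pause(.15)
f0=get_state()["contact_force"];z=.136
while z>.098:
    z-=.0008;ctrl.movel([*G,z],max_speed=.015);s=get_state();f=s["contact_force"]-f0
    if f[2]>1.5: print(round(z,4),f.round(1),s["tcp_pos"].round(4))
    if f[2]>26 or np.hypot(*f[:2])>10: print("stop");break
print(z,s["tcp_pos"],s["time"])
ctrl.movel([*G,.2],max_speed=.15);ctrl.movel(W(-.10,-.12,.2),max_speed=.25)
print(pinz(),get_state()["time"])
a=[cv2.resize(x,(400,400),interpolation=2) for x in(vision.grab_frame("side")[0][120:220,260:360],vision.grab_frame("top")[0][150:250,240:340])]
cv2.imwrite("pics/p7.png",np.hstack(a))
```

```text
0.1232 [-1.2  0.3  1.9] [0.5416 0.0225 0.1232]
0.1224 [-2.2  0.7  4.6] [0.5418 0.0225 0.1226]
0.1216 [-2.5  0.1  6.3] [0.542  0.0226 0.1221]
0.1208 [-2.  -0.   4.4] [0.5418 0.0225 0.121 ]
0.12 [-1.5 -0.5  4.4] [0.5417 0.0226 0.12  ]
0.1192 [-1.6 -0.3  4.5] [0.5419 0.0226 0.1194]
0.1184 [-1.  -0.1  4.9] [0.5419 0.0226 0.1186]
0.1176 [-1.2 -0.7  3.9] [0.5419 0.0226 0.1177]
0.1168 [-0.4 -0.2  2.7] [0.5419 0.0226 0.1168]
0.116 [-1.1 -0.4  3.8] [0.5419 0.0226 0.116 ]
0.1152 [-0.5 -0.3  3.9] [0.542  0.0226 0.1153]
0.1144 [-2.3 -0.5 10. ] [0.5421 0.0226 0.1151]
0.1136 [-2.8 -0.7 13.9] [0.5422 0.0226 0.115 ]
0.1128 [-5.  -1.3 21.1] [0.5422 0.0226 0.1149]
0.112 [-5.8 -0.7 27.7] [0.5423 0.0226 0.1148]
stop
0.11200000000000015 [0.54234617 0.02261848 0.11477962] 38.3667
(np.float64(0.154), 52) 39.925
```

View pics/p7.png

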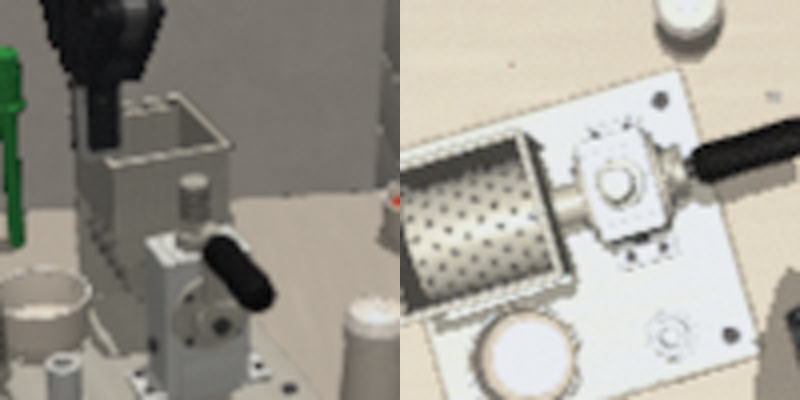

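The pin's top is now at 0.154, the value expected when fully home, and the side view shows the head about 16 mm lower with the collar on the rim. The press ended on a hard stop at 27 N. The ramekin and shaker look unmoved, and the robot is clear.

```bash
python3 -c "
from h import *
print(ticket.close_job(),get_state()['time'])"
```

```text
the job is handed in; nothing more can be done
the job is handed in; nothing more can be done
```

The drum is locked and the job is handed in at about 40 s: the pin went into the guide, dropped through the shaft and was pressed home (top at 154 mm, as expected), the crank is not held against it, and the ramekin and shaker look unmoved in the last pictures; I did not recheck the plate.

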